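Tick off the packed parcel on the push stations

TASK

Tick off the finished parcel: with the fingertips, press the large round key all the way down, then the long bar key, then the small round key, so that all three stay down. Press each lightly, leave the square key up, and do not pick up or shift the stations or any of the things around them.

Things in the scene. Friction and masses are not known exactly. Their poses are not given: they have to be found in the camera images.
- station_big: loose desk push station, 0.4 to 0.8 kg: grey housing 70 x 70 mm, 31 mm high, carrying one black key with a large flat round cap, 48 mm across. Origin at the centre of its underside, z up; the key sits at the centre.
- key_big_top (a point): centre of the top face of the key with a large flat round cap, 48 mm across; 49 mm above the table when the key is up, 37 mm when fully down (then still 6 mm proud of the housing)
- key_big (a joint): how far the key with a large flat round cap, 48 mm across is pushed down: 0 up (at the start), 0.012 m fully down. It slides straight down against a steady 2.5 N or so plus 8 N per m/s, without a spring, and stays where it is left; a firm stop at the bottom.
- station_bar: loose desk push station, 0.4 to 0.8 kg: grey housing 70 x 70 mm, 31 mm high, carrying one black key with a long narrow bar cap, 56 x 20 mm, its length along the station's y. Origin at the centre of its underside, z up; the key sits at the centre.
- key_bar_top (a point): centre of the top face of the key with a long narrow bar cap, 56 x 20 mm, its length along the station's y; 49 mm above the table when the key is up, 37 mm when fully down (then still 6 mm proud of the housing)
- key_bar (a joint): how far the key with a long narrow bar cap, 56 x 20 mm, its length along the station's y is pushed down: 0 up (at the start), 0.012 m fully down. It slides straight down against a steady 2.5 N or so plus 8 N per m/s, without a spring, and stays where it is left; a firm stop at the bottom.
- station_small: loose desk push station, 0.4 to 0.8 kg: grey housing 70 x 70 mm, 31 mm high, carrying one black key with a small round cap, 26 mm across. Origin at the centre of its underside, z up; the key sits at the centre.
- key_small_top (a point): centre of the top face of the key with a small round cap, 26 mm across; 49 mm above the table when the key is up, 37 mm when fully down (then still 6 mm proud of the housing)
- key_small (a joint): how far the key with a small round cap, 26 mm across is pushed down: 0 up (at the start), 0.012 m fully down. It slides straight down against a steady 2.5 N or so plus 8 N per m/s, without a spring, and stays where it is left; a firm stop at the bottom.
- station_square: loose desk push station, 0.4 to 0.8 kg: grey housing 70 x 70 mm, 31 mm high, carrying one black key with a square cap, 40 x 40 mm. Origin at the centre of its underside, z up; the key sits at the centre.
- key_square_top (a point): centre of the top face of the key with a square cap, 40 x 40 mm; 49 mm above the table when the key is up, 37 mm when fully down (then still 6 mm proud of the housing)
- key_square (a joint): how far the key with a square cap, 40 x 40 mm is pushed down: 0 up (at the start), 0.012 m fully down. It slides straight down against a steady 2.5 N or so plus 8 N per m/s, without a spring, and stays where it is left; a firm stop at the bottom.
- tape_measure: bystander: pocket tape measure 36x71x62 mm standing on edge; origin at the centre of its underside; loose, to be left alone
- label_roll: bystander: white roll of labels, 69 mm across, 52 mm high; origin at the centre of its underside; loose, to be left alone
- small_white_box: bystander: small white carton 61x100x46 mm; origin at the centre of its underside; loose, to be left alone
- marker_b: bystander: marker pen 135 mm long, 17 mm thick, lying; origin at the centre of its underside; loose, to be left alone
- stapler: bystander: desk stapler 34x131x46 mm; origin at the centre of its underside; loose, to be left alone

How it is judged:
By the outcome, as a careful person would: the job done as asked, in the order asked, and still so for the second after the job is handed in, with the robot touching nothing.
It also fails if it takes over 43 s, if anything falls off the work surface, if the arm or the gripper's body presses on something with over 40 N, if the wrist force passes 120 N, or if a joint passes its speed limit or range.

ROBOT

A 6-joint arm with a two-finger parallel gripper is mounted at the origin on a cart in front of the work surface, level with it; the furniture and walls round the work are solid. World frame = base frame: x ahead of the robot, y to its left, z up, the work surface at z = 0. Lengths are in m, angles in rad, forces in N, time in s.
With the tool pointing down it reaches from about 0.425 to 0.95 m from the base axis. Payload 3.5 kg.
Tool frame: the origin (TCP) lies on the centre line of the jaws, within the pads' length; the fingertips stand 14 mm ahead of it and the grasp point (between the pads) lies 5 mm behind it (ctrl.finger_overhang is the distance from the TCP to the fingertips, in m); z points along the fingers, y is the line along which they close (so a half turn about z gives the same grasp; the last joint's range is limited). The gripper opens to 85 mm and grips with 20 to 120 N. Pads are 22 mm wide; open, the fingers measure 114 mm over their backs; the gripper's body (76 mm by 85 mm) begins 54 mm behind the grasp point. The pads swing forward as they close: fully open they stand 13 mm farther back than shut.
Start: joints at [1.151, 0.286, 1.577, -0, 1.279, -0.15], TCP at [0.18, 0.651, 0.245] pointing down, gripper open.
Joint ranges: [-2.77, 2.77], [-0.9, 2.22], [0.21, 2.48], [-1.53, 4.67], [0.24, 2.81], [-2.84, 2.84]. Speed limits (rad/s): [2.79, 2.79, 3.14, 3.14, 3.14, 3.14].

INTERFACE

Orientations are given as a unit quaternion [x, y, z, w].
In Python, from plant import ctrl gives the robot as it stands.
- The arm moves only by the tool send_rows, never from a script. Its argument "moves" is text: rows parted by semicolons, each of 7 numbers parted by spaces: the turn, a rotation vector about the tool's x, y, z in units of 360 degrees (1.0 is 360 degrees), then the shift along the tool's x, y, z in units of 20 cm (1.0 is 20 cm), then the gripper's target within -1 to 1 (fully open at 1, half-way at 0, shut at -1). A call has 1 to 12 rows; each row is the pose to reach, as a shift and turn from the pose commanded when the call began, along the tool's axes at that moment, turning the shorter way round; what a row does not reach only later rows make up. A row lasts 1/8 s, in which the tool goes at most 62.5 mm and 10.7 degrees, less where a joint would pass 70% of its speed; a pose out of reach is approached as far as the arm can. A call with a number of a shift or a turn outside -1 to 1 is refused whole. A call with a gripper value outside its range is refused whole. The fingers move at their own pace and stop on an object; "newtons" is the grip in N (left out, the last holds). Time passes only in rows, so rows that repeat a pose let the fingers close. It gives the time, the measured TCP pose, the force, the opening and the grip force at its end, in the units of the state.
- ctrl.get_state(): the state, without advancing time (a new reading comes with each control period).
- ctrl.read_camera(name): name is "side" or "top" or "wrist"; returns a dict with "image" (384x512x3 uint8, red, green, blue), "fovy" (degrees; the focal length in pixels is half the picture's height over the tangent of half this angle, whatever the lens; pixels are square), "cx", "cy" (the principal point, pixels), "distortion" ([k1, k2, p1, p2, k3] as OpenCV has them; the pictures are not rectified), "extrinsics" (4x4, takes a point from camera to world coordinates). Camera axes: x right, y up, looking along -z (the intrinsics and any distortion apply to the point x, -y, -z); pixel columns grow to the right and rows downward; lengths in m; the calibration is good to about 2 mm. A picture is of the moment at which its call begins. There is no depth.
- ctrl.sign_off(): hands the job in; it is judged then, once.
The state is a dict: "time": time; "qpos": joint angles; "dq": joint speeds; "joint_efforts": joint torques, N m; "eef_pos": TCP position; "tcp_rot": TCP orientation; "contact_force": force on the tool from outside, world axes, zero at the start; "wrist_torque": the same for the moment, N m; "opening": opening from 0.0 (shut) to 1.0 (fully open); "finger_force": force on a finger pad.
Only numpy, scipy, OpenCV 4.12 (cv2) and the standard library are available. Lean on these libraries where they do the work, as an engineer would, in place of code of your own. Each camera call takes 0.05 s, during which the arm holds its last target. There are 200 camera calls.

## Working session

There is one attempt and no reset: what is moved stays moved. The work goes in short steps, Python scripts to look and compute and a tool call to move; the robot and the scene stay as the last step left them, time stands still between calls to the robot, and variables do not carry over. Pictures are saved under pics/ and viewed, at most 10 in all, crops included, and the job is handed in when it is done.

Besides the shell and the picture viewer there is one more tool, called after "Call:" as a command line: name --argument value ..., lists and objects as JSON in quotes. send_rows: Moves the arm, as the interface text tells. Its arguments: {"type":"object","properties":{"moves":{"type":"string"},"newtons":{"type":"number"}},"required":["moves"]}

```bash
mkdir -p pics
cat > h.py <<'E'
import numpy as np, cv2
from plant import ctrl
def cam(n):
    c=ctrl.read_camera(n); h=c["image"].shape[0]; f=h/2/np.tan(np.radians(c["fovy"])/2)
    c["K"]=np.array([[f,0,c["cx"]],[0,f,c["cy"]],[0,0,1.]]); c["D"]=np.array(c["distortion"],float); c["T"]=np.array(c["extrinsics"]); return c
def ray(c,uv,z):
    p=cv2.undistortPoints(np.array(uv,float).reshape(-1,1,2),c["K"],c["D"]).reshape(-1,2)
    d=np.c_[p[:,0],-p[:,1],-np.ones(len(p))]@c["T"][:3,:3].T; o=c["T"][:3,3]
    return o+d*((z-o[2])/d[:,2])[:,None]
def save(im,n): cv2.imwrite("pics/"+n,cv2.cvtColor(im,cv2.COLOR_RGB2BGR))
E
python3 - <<'E'
from h import *
for n in("top","side"):
    c=cam(n); save(c["image"],n+"0.png"); print(n,c["T"].round(3).tolist(),c["K"][0,0],c["D"])
print(ctrl.get_state(),ctrl.finger_overhang)
E
```

```text
top [[0.023, 0.997, -0.074, 0.472], [-1.0, 0.022, -0.015, 0.194], [-0.013, 0.075, 0.997, 0.946], [0.0, 0.0, 0.0, 1.0]] 349.4281090718241 [-0.10754552  0.          0.          0.          0.        ]
side [[-1.0, -0.01, 0.022, 0.557], [0.024, -0.651, 0.759, 0.833], [0.007, 0.759, 0.651, 0.633], [0.0, 0.0, 0.0, 1.0]] 395.2504029884874 [0.00777807 0.         0.         0.         0.        ]
{'time': 0.1, 'qpos': array([ 1.15101153e+00,  2.87121009e-01,  1.57805300e+00,  2.59241374e-05,
        1.27859239e+00, -1.50002688e-01]), 'dq': array([-0.00090101, -0.00277331, -0.00239625,  0.00071625, -0.00037264,
       -0.00088366]), 'joint_efforts': array([ 1.15856783e-03, -4.07296515e+01, -2.93700278e+01, -1.27693424e-04,
        3.48919879e-03, -3.04484075e-06]), 'eef_pos': array([0.17963444, 0.65006687, 0.24404404]), 'tcp_rot': array([ 1.34485990e-01,  9.90914899e-01, -1.03957437e-03, -3.17379725e-04]), 'contact_force': array([0.70731851, 0.29738883, 0.41550395]), 'wrist_torque': array([-0.00171121, -0.01855495,  0.02311564]), 'finger_force': 0.0, 'opening': 0.9981559481630089} 0.014
```

View pics/top0.png

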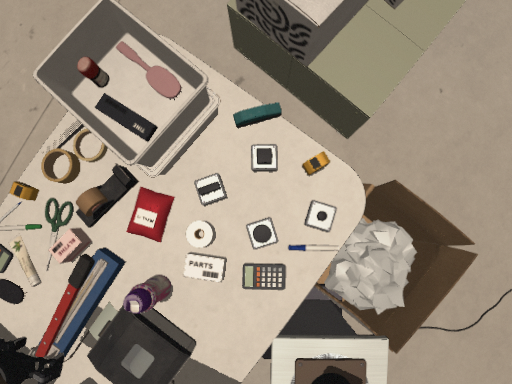

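View pics/side0.png

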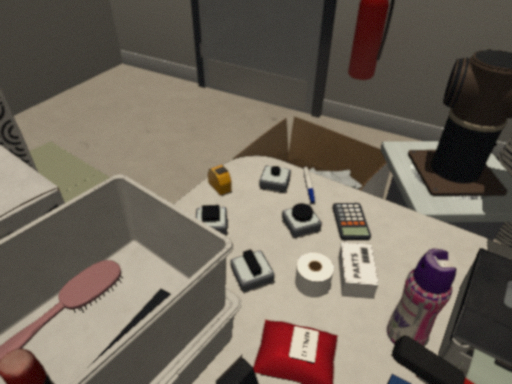

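Top view: big round key at about (262,233), bar (209,188), small round (321,215) and square (264,156). The side view shows the same layout.

Run:
```python
from h import *
S={"top":dict(big=(262,233),bar=(209,188),small=(321,215),square=(264,156)),"side":dict(big=(300,212),bar=(252,264),small=(275,172),square=(211,212))}
for n in S:
    c=cam(n); g=cv2.cvtColor(c["image"],cv2.COLOR_RGB2GRAY)
    big=[]
    for k,(u,v) in S[n].items():
        r=22; p=g[v-r:v+r,u-r:u+r]
        m=(p<70).astype(np.uint8)
        nn,l,st,ce=cv2.connectedComponentsWithStats(m)
        i=min((i for i in range(1,nn) if st[i,4]>15),key=lambda i:np.hypot(*(ce[i]-r)))
        uv=ce[i]+[u-r,v-r]; pts=np.argwhere(l==i)[:,::-1]+[u-r,v-r]
        P=ray(c,pts,.049)[:,:2]; rc=cv2.minAreaRect((P*1000).astype(np.float32))
        print(n,k,uv.round(1),st[i].tolist(),ray(c,uv,.049)[0].round(4),[np.round(x,1) for x in rc])
        big.append(cv2.resize(c["image"][v-r:v+r,u-r:u+r],(300,300),interpolation=cv2.INTER_NEAREST))
    save(np.vstack([np.hstack(big[:2]),np.hstack(big[2:])]),n+"crop.png")
```

```text
top big [261.5 233.2] [13, 14, 18, 17, 235] [0.4315 0.1937 0.049 ] [array([432. , 193.6]), array([40.8, 43.5]), np.float64(1.3)]
top bar [208.6 188.3] [11, 16, 22, 13, 157] [0.5436 0.3329 0.049 ] [array([543.7, 332.2]), array([19.5, 56.7]), np.float64(21.8)]
top small [321.4 215.5] [18, 19, 10, 8, 64] [0.48   0.0409 0.049 ] [array([480. ,  40.6]), array([17.9, 23.2]), np.float64(1.2)]
top square [263.7 156. ] [15, 15, 15, 15, 213] [0.631  0.1924 0.049 ] [array([631. , 191.6]), array([36.8, 36.4]), np.float64(1.2)]
side big [302.1 212.3] [14, 14, 21, 18, 290] [0.4332 0.2049 0.049 ] [array([433.2, 204.7]), array([55.6, 42.7]), np.float64(75.0)]
side bar [252.  262.5] [13, 8, 18, 26, 245] [0.545  0.3437 0.049 ] [array([544.9, 342.6]), array([19.2, 61.1]), np.float64(20.6)]
side small [275.4 170.7] [19, 17, 8, 9, 61] [0.4815 0.0536 0.049 ] [array([481.2,  54.4]), array([33.1, 17.3]), np.float64(86.7)]
side square [210.2 213.1] [13, 15, 17, 17, 249] [0.6326 0.2042 0.049 ] [array([633.2, 203.5]), array([34.6, 49.7]), np.float64(2.6)]
```

View pics/topcrop.png

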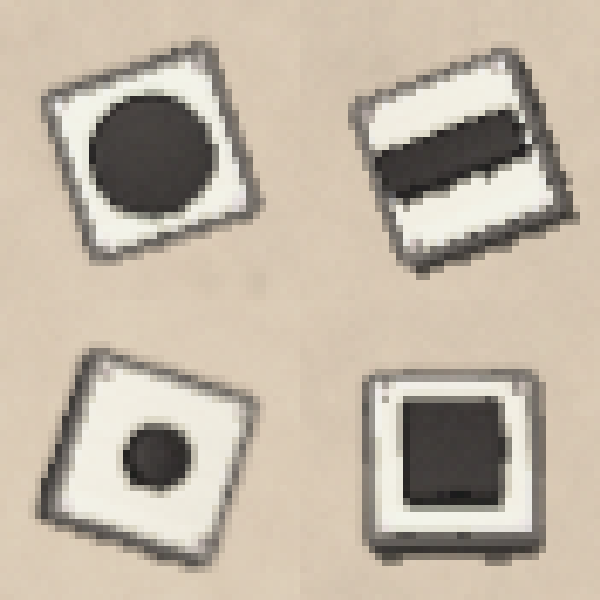

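Call:
send_rows --moves "0 0 0 0 0 -0.5 -1;0 0 0 0 0 -0.5 -1;0 0 0 -0.91 -0.93 -0.5 -1;0 0 0 -0.91 -0.93 -0.5 -1;0 0 0 -0.91 -0.93 -0.5 -1;0 0 0 -0.91 -0.93 -0.5 -1;0 0 0 -0.91 -0.93 -0.5 -1;0 0 0 -0.91 -0.93 -0.5 -1"

```text
time: 1.2
eef_pos: [0.3059, 0.4225, 0.3454]
tcp_rot: [0.135, 0.991, 0.0, -0.0]
contact_force: [-0.4, -0.3, 0.2]
opening: 0.002
finger_force: 0.0
```

Call:
send_rows --moves "0 0 0 -0.91 -0.93 0 -1;0 0 0 -0.91 -0.93 0 -1;0 0 0 -0.91 -0.93 0 -1;0 0 0 -0.91 -0.93 0 -1;0 0 0 -0.91 -0.93 0 -1;0 0 0 -0.91 -0.93 0.8 -1;0 0 0 -0.91 -0.93 0.8 -1;0 0 0 -0.91 -0.93 0.8 -1;0 0 0 -0.91 -0.93 0.8 -1;0 0 0 -0.91 -0.93 0.8 -1"

```text
time: 2.45
eef_pos: [0.4325, 0.1964, 0.1872]
tcp_rot: [0.134, 0.991, 0.001, 0.001]
contact_force: [0.7, -0.7, 0.2]
opening: -0.0
finger_force: 0.0
```

```bash
cat >> h.py <<'E'
from scipy.spatial.transform import Rotation as R
def shift(p):
    s=ctrl.get_state(); return (R.from_quat(s["tcp_rot"]).inv().apply(np.array(p)-s["eef_pos"])/.2).round(3), s["eef_pos"].round(4)
E
python3 - <<'E'
from h import *
print(shift([.4315,.1937,.085]))
c=cam("wrist"); save(c["image"],"w1.png")
T=c["T"]; print(T.round(3).tolist())
E
```

```text
(array([ 0.002, -0.015,  0.511]), array([0.4325, 0.1964, 0.1872]))
[[0.265, -0.922, -0.283, 0.361], [0.964, 0.254, 0.076, 0.216], [0.002, -0.293, 0.956, 0.316], [0.0, 0.0, 0.0, 1.0]]
```

View pics/w1.png

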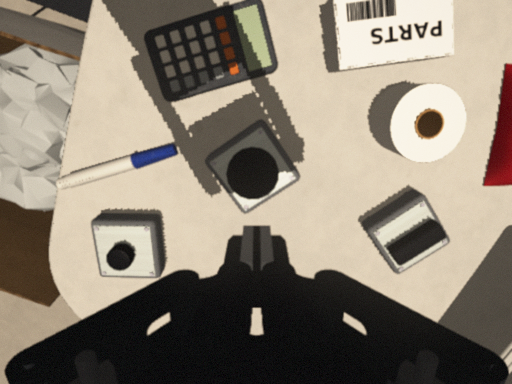

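Wrist view: big cap at (252,173), small at (121,255), bar at (415,240). The shut fingertips are at about (257,228). I'll cross-check the positions from this view.

Run:
```python
from h import *
c=cam("wrist"); g=cv2.cvtColor(c["image"],cv2.COLOR_RGB2GRAY)
for k,(u,v) in dict(big=(252,173),small=(121,255),bar=(415,240)).items():
    r=36; p=g[v-r:v+r,u-r:u+r]
    nn,l,st,ce=cv2.connectedComponentsWithStats((p<40).astype(np.uint8))
    i=l[r,r]; pts=np.argwhere(l==i)[:,::-1]+[u-r,v-r]
    print(k,st[i],ray(c,ce[i]+[u-r,v-r],.049)[0].round(4),cv2.minAreaRect((ray(c,pts,.049)[:,:2]*1000).astype(np.float32)))
```

```text
big [  11   10   51   50 1969] [0.4281 0.1941 0.049 ] ((428.42193603515625, 193.99530029296875), (44.399627685546875, 46.13512420654297), 49.78525161743164)
small [ 23  24  26  25 493] [0.4761 0.0444 0.049 ] ((476.0395812988281, 44.330955505371094), (22.88567352294922, 30.3619384765625), 44.11082077026367)
bar [  9  15  51  42 451] [0.5323 0.3278 0.049 ] ((533.1295166015625, 327.41131591796875), (19.47477912902832, 53.06856155395508), 32.229068756103516)
```

Call:
send_rows --moves "0 0 0 0.006 -0.015 0.3 -1;0 0 0 0.006 -0.015 0.5 -1;0 0 0 0.006 -0.015 0.5 -1;0 0 0 0.006 -0.015 0.55 -1;0 0 0 0.006 -0.015 0.57 -1;0 0 0 0.006 -0.015 0.58 -1;0 0 0 0.006 -0.015 0.58 -1"

```text
time: 3.42
eef_pos: [0.43, 0.1925, 0.0698]
tcp_rot: [0.134, 0.991, 0.0, 0.0]
contact_force: [0.2, -0.3, -0.4]
opening: 0.002
finger_force: 0.0
```

Call:
send_rows --moves "0 0 0 0 0 0.015 -1;0 0 0 0 0 0.03 -1;0 0 0 0 0 0.04 -1;0 0 0 0 0 0.05 -1;0 0 0 0 0 0.06 -1;0 0 0 0 0 0.07 -1;0 0 0 0 0 0.075 -1;0 0 0 0 0 0.075 -1"

```text
time: 4.42
eef_pos: [0.4296, 0.1925, 0.0542]
tcp_rot: [0.134, 0.991, 0.0, 0.0]
contact_force: [-1.0, 0.3, 0.3]
opening: 0.003
finger_force: 0.3
```

Call:
send_rows --moves "0 0 0 0 0 0.005 -1;0 0 0 0 0 0.01 -1;0 0 0 0 0 0.01 -1"

```text
time: 4.8
eef_pos: [0.4296, 0.1925, 0.0523]
tcp_rot: [0.134, 0.991, 0.0, 0.0]
contact_force: [-0.3, -0.3, 1.8]
opening: 0.0
finger_force: 0.7
```

Call:
send_rows --moves "0 0 0 0 0 0.005 -1;0 0 0 0 0 0.005 -1"

```text
time: 5.05
eef_pos: [0.4296, 0.1924, 0.0512]
tcp_rot: [0.135, 0.991, 0.0, 0.0]
contact_force: [-0.2, -1.0, 0.9]
opening: 0.0
finger_force: 0.7
```

Call:
send_rows --moves "0 0 0 0 0 0.005 -1;0 0 0 0 0 0.005 -1"

```text
time: 5.3
eef_pos: [0.4297, 0.1925, 0.051]
tcp_rot: [0.134, 0.991, -0.0, -0.0]
contact_force: [-2.4, -0.6, 6.6]
opening: 0.0
finger_force: 3.4
```

Call:
send_rows --moves "0 0 0 0 0 -0.1 -1;0 0 0 0 0 -0.4 -1;0 0 0 0 0 -0.5 -1;0 0 0 -0.36 0.82 -0.5 -1;0 0 0 -0.36 0.82 -0.5 -1;0 0 0 -0.36 0.82 -0.5 -1;0 0 0 -0.36 0.82 -0.5 -1;0 0 0 -0.36 0.82 -0.5 -1;0 0 0 -0.36 0.82 -0.5 -1"

```text
time: 6.42
eef_pos: [0.5419, 0.3304, 0.1501]
tcp_rot: [0.135, 0.991, -0.0, -0.0]
contact_force: [0.9, 0.2, -0.4]
opening: 0.0
finger_force: 0.0
```

Run:
```python
from h import *
print(shift([.543,.332,.07]))
c=cam("wrist"); save(c["image"],"w2.png")
```

```text
(array([-0.004,  0.01 ,  0.401]), array([0.5419, 0.3304, 0.1501]))
```

View pics/w2.png

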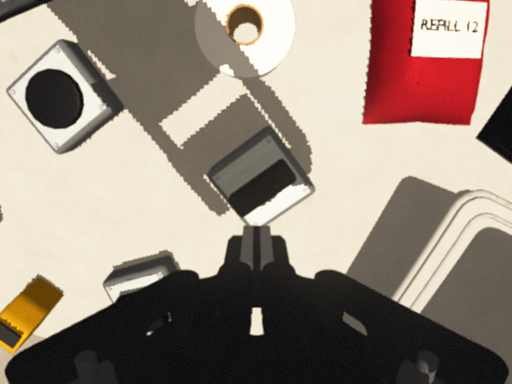

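The bar cap is centred near (264,182), just ahead of the fingertips. The big key sits low at (54,98).

Run:
```python
from h import *
c=cam("wrist"); print(ray(c,[[264,182],[54,98]],.049).round(4), ray(c,[[54,98]],.037).round(4))
```

```text
[[0.5381 0.338  0.049 ]
 [0.4327 0.2039 0.049 ]] [[0.4307 0.1963 0.037 ]]
```

Call:
send_rows --moves "0 0 0 0.005 0.017 0.2 -1;0 0 0 0.005 0.017 0.35 -1;0 0 0 0.005 0.017 0.4 -1;0 0 0 0.005 0.017 0.42 -1;0 0 0 0.005 0.017 0.435 -1;0 0 0 0.005 0.017 0.445 -1;0 0 0 0.005 0.017 0.455 -1;0 0 0 0.005 0.017 0.465 -1;0 0 0 0.005 0.017 0.475 -1;0 0 0 0.005 0.017 0.48 -1;0 0 0 0.005 0.017 0.485 -1;0 0 0 0.005 0.017 0.485 -1"

```text
time: 8.02
eef_pos: [0.5428, 0.3349, 0.0533]
tcp_rot: [0.135, 0.991, 0.0, 0.0]
contact_force: [1.1, -0.4, 2.0]
opening: 0.001
finger_force: 1.1
```

Call:
send_rows --moves "0 0 0 0 0 0.005 -1;0 0 0 0 0 0.005 -1"

```text
time: 8.28
eef_pos: [0.5426, 0.3349, 0.0522]
tcp_rot: [0.134, 0.991, -0.0, -0.0]
contact_force: [0.8, -0.0, 2.0]
opening: -0.0
finger_force: 1.1
```

Call:
send_rows --moves "0 0 0 0 0 0.005 -1;0 0 0 0 0 0.005 -1"

```text
time: 8.52
eef_pos: [0.5425, 0.3348, 0.0511]
tcp_rot: [0.134, 0.991, -0.0, -0.0]
contact_force: [1.8, 0.4, 2.1]
opening: -0.002
finger_force: 0.8
```

Call:
send_rows --moves "0 0 0 0 0 0.005 -1;0 0 0 0 0 0.005 -1"

```text
time: 8.78
eef_pos: [0.5425, 0.3349, 0.0511]
tcp_rot: [0.134, 0.991, -0.0, -0.0]
contact_force: [-1.0, -1.0, 5.9]
opening: -0.001
finger_force: 2.9
```

Call:
send_rows --moves "0 0 0 0 0 -0.1 -1;0 0 0 0 0 -0.4 -1;0 0 0 0 0 -0.5 -1;0 0 0 -0.04 -0.75 -0.5 -1;0 0 0 -0.04 -0.75 -0.5 -1;0 0 0 -0.04 -0.75 -0.5 -1;0 0 0 -0.04 -0.75 -0.5 -1"

```text
time: 9.65
eef_pos: [0.5094, 0.1867, 0.15]
tcp_rot: [0.136, 0.991, -0.0, -0.001]
contact_force: [-0.4, 0.3, 0.5]
opening: -0.001
finger_force: 0.0
```

Call:
send_rows --moves "0 0 0 -0.045 -0.747 0 -1;0 0 0 -0.045 -0.747 0 -1;0 0 0 -0.045 -0.747 0 -1;0 0 0 -0.045 -0.747 0 -1;0 0 0 -0.045 -0.747 0 -1;0 0 0 -0.045 -0.747 0 -1"

```text
time: 10.4
eef_pos: [0.4795, 0.043, 0.1503]
tcp_rot: [0.134, 0.991, 0.0, -0.0]
contact_force: [-0.6, 0.4, -0.7]
opening: -0.001
finger_force: 0.0
```

Run:
```python
from h import *
print(shift([.479,.042,.07]))
c=cam("wrist"); save(c["image"],"w3.png")
g=cv2.cvtColor(c["image"],cv2.COLOR_RGB2GRAY)
nn,l,st,ce=cv2.connectedComponentsWithStats((g<40).astype(np.uint8))
for i in range(1,nn):
    if 300<st[i,4]<6000: print(st[i],ce[i].round(1),ray(c,ce[i],.049).round(4))
```

```text
(array([ 0.001, -0.005,  0.401]), array([0.4795, 0.043 , 0.1503]))
[ 397   46   59   60 1484] [433.5  73.3] [[0.4284 0.1912 0.049 ]]
[237 173  29  29 491] [250.6 184.8] [[0.4748 0.0399 0.049 ]]
[427 271  43  48 707] [443.4 291.9] [[0.6202 0.182  0.049 ]]
```

View pics/w3.png

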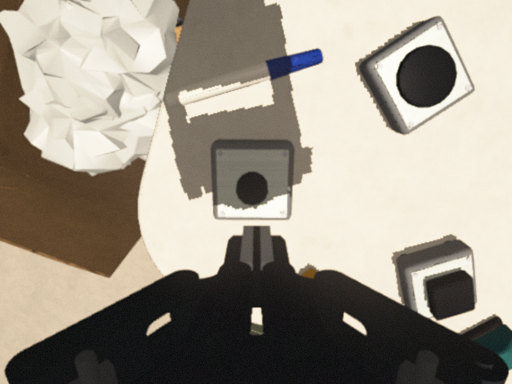

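The small cap is at about (252,188), consistent with the top-view estimate to within 3 mm. The big key is at (427,76) and the square key, still up, is at (450,293). Next is the small key.

Call:
send_rows --moves "0 0 0 0.003 -0.01 0.2 -1;0 0 0 0.003 -0.01 0.35 -1;0 0 0 0.003 -0.01 0.4 -1;0 0 0 0.003 -0.01 0.42 -1;0 0 0 0.003 -0.01 0.435 -1;0 0 0 0.003 -0.01 0.445 -1;0 0 0 0.003 -0.01 0.455 -1;0 0 0 0.003 -0.01 0.465 -1;0 0 0 0.003 -0.01 0.475 -1;0 0 0 0.003 -0.01 0.48 -1;0 0 0 0.003 -0.01 0.485 -1;0 0 0 0.003 -0.01 0.485 -1"

```text
time: 11.95
eef_pos: [0.4783, 0.0399, 0.0533]
tcp_rot: [0.134, 0.991, -0.0, 0.0]
contact_force: [1.2, 0.3, 3.2]
opening: -0.001
finger_force: 1.1
```

Call:
send_rows --moves "0 0 0 0 0 0.005 -1;0 0 0 0 0 0.01 -1;0 0 0 0 0 0.01 -1"

```text
time: 12.32
eef_pos: [0.478, 0.0399, 0.0512]
tcp_rot: [0.134, 0.991, -0.0, -0.0]
contact_force: [1.3, 0.9, 2.0]
opening: -0.005
finger_force: 1.0
```

Call:
send_rows --moves "0 0 0 0 0 0.005 -1;0 0 0 0 0 0.005 -1"

```text
time: 12.58
eef_pos: [0.4781, 0.0399, 0.051]
tcp_rot: [0.134, 0.991, -0.0, -0.001]
contact_force: [-0.6, -0.0, 7.3]
opening: -0.0
finger_force: 3.7
```

Call:
send_rows --moves "0 0 0 0 0 -0.1 -1;0 0 0 0 0 -0.4 -1;0 0 0 0 0 -1 -1;0 0 0 0 0 -1 -1;0 0 0 0 0 -1 -1;0 0 0 0 0 -1 -1;0 0 0 0 0 -1 -1"

```text
time: 13.45
eef_pos: [0.4766, 0.0402, 0.2474]
tcp_rot: [0.134, 0.991, -0.0, -0.003]
contact_force: [-0.7, -0.1, -0.3]
opening: -0.002
finger_force: 0.0
```

Run:
```python
from h import *
c=cam("side"); a=cv2.resize(c["image"][140:300,170:370],(800,600),interpolation=cv2.INTER_CUBIC); save(a,"s2.png")
```

```text
(no output)
```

View pics/s2.png

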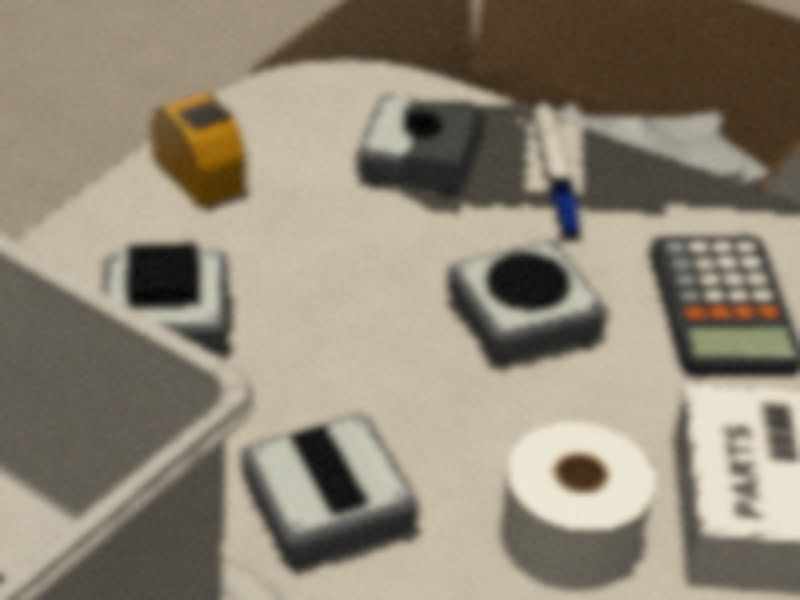

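The crop shows the small (423,125), big (528,280) and bar (328,468) keys all low. The square key (163,273) is still up, and nothing has shifted.

```bash
python3 -c "
from plant import ctrl
print(ctrl.sign_off())"
```

```text
the job is handed in; nothing more can be done
None
```

I pressed the big round, bar and small round keys to their stops in that order, at about 6–7 N each; all three look down in the last picture, with the square key still up, nothing visibly shifted, and the job handed in at about 13.5 s.

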